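Take the push-and-turn safety cap off the canister and rest it in its block

TASK

Open the green canister: press its red safety cap firmly down along the slanted neck until you feel it bottom, turn it counter-clockwise while it stays pressed, without wrenching it, and lift it off. Then set the cap, without dropping it, open rim down and flat in the pocket of the blue block and let go. Leave everything else standing where it is.

Things in the scene. Friction and masses are not known exactly. Their poses are not given: they have to be found in the camera images.
- cap: red round ribbed safety cap, 48 mm diameter, 40 mm tall, about 45 g, closed top, open rim below. Origin: centre of the open rim; z points from the rim to the closed top. Grip it on its side wall, best in the top 20 mm. It starts locked on the canister's slanted neck (z leans 35 degrees from vertical), held by three inner tabs caught in notches on the neck.
- cap_top (a point): centre of the cap's closed top (40 mm above its rim), axes as the cap's. To free it push along -z against a spring (starts at 6 N) until it bottoms hard at 11 to 16 N; the depth differs each time (6 to 11 mm), 2 mm less leaves it locked. Hold it there, turn 50 to 75 degrees counter-clockwise looking at the top (positive about z; stop near 80), lift along z. Over 70 N cracks the neck.
- neck_seat (a point): point on the canister's neck axis where the rim's centre lies while the cap is locked; z outwards along the neck, leaning 35 degrees to the canister's front (-x). The sloping shoulder is 20 mm below it along z, a 44 mm wide collar 16 mm below. The neck (36 mm over its lugs) ends 24 mm above it, a spring-loaded 20 mm seal disc 30 mm above: lifted 35 mm, the cap is clear.
- canister: dark green 150 x 150 mm plastic canister, 180 mm tall at the back, fixed to the table by a 190 mm square, 4 mm thick steel foot plate. Origin: centre of its underside; its front (-x) roughly faces the robot, z up. The upper front is a shoulder sloping 35 degrees from level, with the neck in its middle; a carrying handle along y stands at the back (x = +50 mm), up to 221 mm high.
- blue_block: blue square rest block, 100 x 100 x 16 mm, fixed. Origin: centre of its underside, z up. In its top is one round pocket, 57 mm in diameter and 6 mm deep, on the block's centre (pocket floor 10 mm above the table, rim 16 mm). Empty at the start.
- red_block: red block of the same shape as the blue one, fixed; its pocket holds the brass drawer knob. Origin: centre of its underside.
- drawer_knob: bystander: brass drawer knob, 38 mm diameter, 36 mm high, standing in the red block's pocket; origin at the centre of its underside.
- oil_bottle: bystander: brown glass bottle, 66 mm diameter, 170 mm tall; origin at the centre of its underside.
- spray_can: bystander: yellow bottle, 52 mm diameter, 160 mm tall; origin at the centre of its underside.
- tape_roll: bystander: yellow ring of tape, 90 mm diameter, 25 mm high, lying flat; origin at the centre of its underside.
- screwdriver: bystander: screwdriver lying on the table, about 200 mm long, along its x axis.
- mallet: bystander: hammer with wooden head lying on the table, about 260 mm long, along its x axis.

How it is judged:
By the outcome, as a careful person would: the job done as asked, in the order asked, and still so for the second after the job is handed in, with the robot touching nothing.
It also fails if it takes over 45 s, if anything falls off the work surface, if the arm or the gripper's body presses on something with over 40 N, if the wrist force passes 120 N, or if a joint passes its speed limit or range.

ROBOT

A 6-joint arm with a two-finger parallel gripper is mounted at the origin on the work surface. World frame = base frame: x ahead of the robot, y to its left, z up, the work surface at z = 0. Lengths are in mm, angles in rad, forces in N, time in s.
With the tool pointing down it reaches from about 400 to 925 mm from the base axis. Payload 3.4 kg.
Tool frame: the origin (TCP) lies at the very end of the fingers, on their centre line; the grasp point (between the pads) lies 19 mm behind it; x points along the fingers, y is the direction in which the jaws open and shut, and the axes are right-handed (so a half turn about x gives the same grasp; the last joint's range is limited). The gripper opens to 85 mm and grips with 20 to 120 N. Pads are 22 mm wide; open, the fingers measure 114 mm over their backs; the gripper's body (76 mm by 85 mm) begins 54 mm behind the grasp point. The pads swing forward as they close: fully open they stand 13 mm farther back than shut.
Start: joints at [-1.413, 0.307, 1.506, -0, 1.328, -0.073], TCP at [132.07, -559.633, 231.305] pointing down, gripper open.
Joint ranges: [-3.12, 3.12], [-1.05, 2.28], [0.14, 2.33], [-1.42, 4.57], [0.1, 2.73], [-2.68, 2.68]. Speed limits (rad/s): [2.57, 2.57, 3.14, 3.14, 3.14, 3.14].

INTERFACE

Orientations are given as a 3x3 rotation matrix whose columns are the frame's x, y, z axes.
In Python, from workcell import env, imaging gives the robot as it stands.
- The arm moves only by the tool servo_tool, never from a script. Its arguments are lists of equal length, an entry for each row: "delta_pos": the shift along the tool's x, y, z in mm, a list of three; "angular": the turn, a rotation vector about the tool's x, y, z in degrees, a list of three; "grip": the opening, from 0 (shut) to 1 (fully open). In form: {"delta_pos": [[dx, dy, dz], ...], "angular": [[rx, ry, rz], ...], "grip": [grip, ...]}. A call has 1 to 8 rows; each row is the pose to reach, as a shift and turn from the pose measured when the call began, along the tool's axes at that moment; what a row does not reach only later rows make up. A row lasts 1/8 s, in which the tool goes at most 62.5 mm and 10.7 degrees, less where a joint would pass 70% of its speed; a pose out of reach is approached as far as the arm can. A call with a gripper value outside its range is refused whole. The fingers move at their own pace and stop on an object; the grip force is fixed at half the most. Time passes only in rows, so rows that repeat a pose let the fingers close. It gives the time, the measured TCP pose, the force and the opening at its end, in the units of the state.
- env.state(): the state, without advancing time (a new reading comes with each control period).
- imaging.get_image(name): name is "scene" or "top" or "wrist"; returns the picture (480x640x3 uint8, red, green, blue); there is no depth.
- imaging.camera_params(name): a dict with "intrinsics" (3x3 intrinsics, pixels), "R" (3x3) and "t" (3): a world point X has camera coordinates R X + t; the wrist camera has in their place "hand_eye" (4x4, takes a point from camera to tool coordinates, whose origin is the TCP and whose axes are the tool frame's). Camera axes: x right, y down, z forward; pixel columns grow to the right and rows downward; lengths in mm; the calibration is good to about 2 mm. A picture is of the moment at which its call begins: read the wrist's pose just before it. camera_params takes no time and is no camera call.
- env.finish_job(): hands the job in, once; it reports no verdict.
The state is a dict: "t": time; "joint_positions": joint angles; "dq": joint speeds; "effort": joint torques, N m; "tcp_pos": TCP position; "tcp_rot": TCP orientation; "ft_force": force on the tool from outside, world axes, zero at the start; "wrist_torque": the same for the moment, N m; "width": finger opening in mm.
Only numpy, scipy, OpenCV 4.12 (cv2) and the standard library are available. Lean on these libraries where they do the work, as an engineer would, in place of code of your own. Each camera call takes 0.05 s, during which the arm holds its last target. There are 200 camera calls.

## Working session

There is one attempt and no reset: what is moved stays moved. The work goes in short steps, Python scripts to look and compute and a tool call to move; the robot and the scene stay as the last step left them, time stands still between calls to the robot, and variables do not carry over. Pictures are saved under pics/ and viewed, about 8 in all and at most 12, crops included, and the job is handed in when it is done.

Besides the shell and the picture viewer there is one more tool, called after "Emit:" by a JSON object that holds its "name" and its "arguments". servo_tool: Moves the arm, as the interface text tells. Its arguments: {"type":"object","properties":{"delta_pos":{"type":"array"},"angular":{"type":"array"},"grip":{"type":"array"}},"required":["delta_pos","angular","grip"]}

```bash
ls; mkdir -p pics; python3 - <<'E'
from workcell import env, imaging
import cv2, numpy as np
s=env.state(); print(s)
for n in("scene","top"):
    im=imaging.get_image(n); cv2.imwrite(f"pics/{n}0.png",im[:,:,::-1]); p=imaging.camera_params(n); print(n,{k:np.round(v,4).tolist() for k,v in p.items()})
print(imaging.camera_params("wrist"))
E
```

```text
pics
{'t': 0.0, 'joint_positions': array([-1.41253835e+00,  3.07577945e-01,  1.50768820e+00,  1.53351727e-05,
        1.32839997e+00, -7.34726456e-02]), 'dq': array([ 0.00079632,  0.00042046,  0.00079518, -0.00134984, -0.00021801,
        0.00059406]), 'effort': array([-1.10890942e-03, -4.57563329e+01, -2.51918149e+01, -4.96461489e-04,
        1.34990804e-02, -5.75671777e-06]), 'tcp_pos': array([ 131.94099493, -558.93182203,  230.3726272 ]), 'tcp_rot': array([[-3.12072019e-04,  2.29658309e-01, -9.73271269e-01],
       [ 2.04989035e-03, -9.73269125e-01, -2.29658461e-01],
       [-9.99997850e-01, -2.06676936e-03, -1.67044291e-04]]), 'ft_force': array([ 0.52798755, -0.5771527 , -0.9342278 ]), 'wrist_torque': array([ 0.00593571, -0.0226443 ,  0.00365972]), 'width': 85.38758573318569}
scene {'intrinsics': [[510.7234, 0.0, 329.7086], [0.0, 510.7234, 242.2766], [0.0, 0.0, 1.0]], 'R': [[0.1558, 0.9878, 0.0017], [0.6266, -0.0975, -0.7732], [-0.7636, 0.1215, -0.6341]], 't': [-151.8997, -273.3565, 1566.5019]}
top {'intrinsics': [[461.1495, 0.0, 319.8613], [0.0, 461.1495, 240.3173], [0.0, 0.0, 1.0]], 'R': [[-0.0241, -0.9997, 0.0035], [-0.9818, 0.023, -0.1886], [0.1884, -0.008, -0.9821]], 't': [56.0795, 594.9415, 999.8883]}
{'intrinsics': array([[365.86585376,   0.        , 320.767068  ],
       [  0.        , 365.86585376, 234.49456031],
       [  0.        ,   0.        ,   1.        ]]), 'hand_eye': array([[-2.13242954e-03, -2.93697147e-01,  9.55896144e-01,
        -1.42774621e+02],
       [ 9.99997657e-01, -2.69944722e-04,  2.14787199e-03,
         9.56204639e-02],
       [-3.72784757e-04,  9.55898485e-01,  2.93697035e-01,
        -7.64219288e+01],
       [ 0.00000000e+00,  0.00000000e+00,  0.00000000e+00,
         1.00000000e+00]])}
```

View pics/scene0.png

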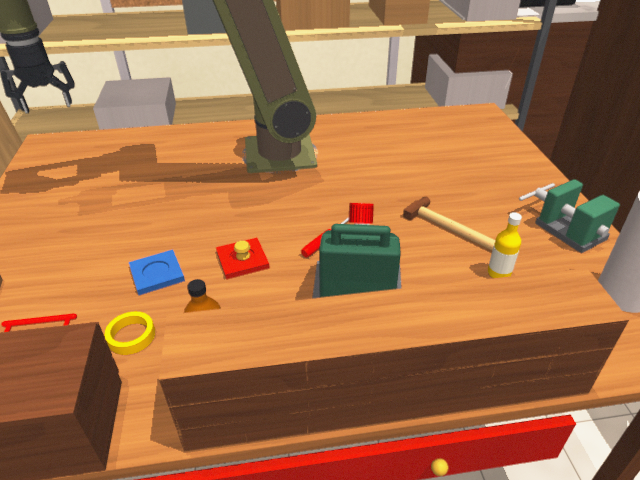

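View pics/top0.png

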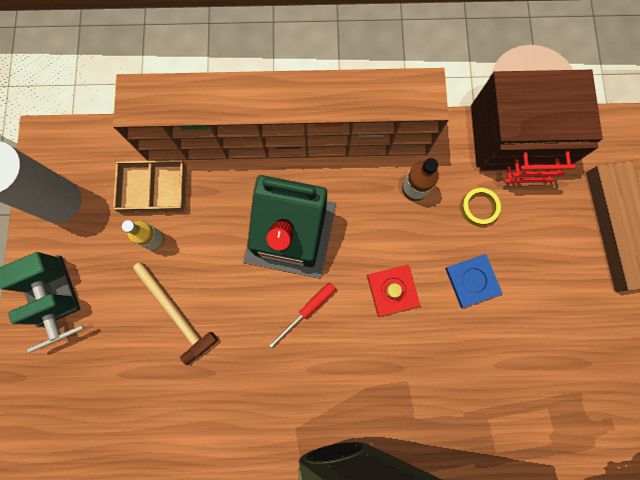

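```bash
cat > h.py <<'E'
import cv2, numpy as np
from workcell import env, imaging
def ray(n,px,s=None):
    p=imaging.camera_params(n); d=np.linalg.solve(p["intrinsics"],np.r_[px,1.])
    if n=="wrist":
        H=np.array(p["hand_eye"]); R=np.array(s["tcp_rot"])
        return R@H[:3,3]+s["tcp_pos"], R@H[:3,:3]@d
    R=np.array(p["R"]); return -R.T@p["t"], R.T@d
def atz(n,px,z,s=None):
    o,d=ray(n,px,s); return o+d*(z-o[2])/d[2]
def tri(rs):
    A=sum(np.eye(3)-np.outer(d,d)/(d@d) for o,d in rs); b=sum((np.eye(3)-np.outer(d,d)/(d@d))@o for o,d in rs)
    return np.linalg.solve(A,b)
def proj(n,X,s=None):
    p=imaging.camera_params(n); X=np.atleast_2d(X)
    if n=="wrist":
        H=np.array(p["hand_eye"]);R=np.array(s["tcp_rot"])
        c=((X-s["tcp_pos"])@R-H[:3,3])@H[:3,:3]
    else: c=X@np.array(p["R"]).T+p["t"]
    q=c@np.array(p["intrinsics"]).T; return q[:,:2]/q[:,2:]
E
python3 - <<'E'
from h import *
for n,roi in(("top",(440,245,515,315)),("scene",(120,245,195,300))):
    im=cv2.imread(f"pics/{n}0.png"); x0,y0,x1,y1=roi
    h=cv2.cvtColor(im,cv2.COLOR_BGR2HSV)[y0:y1,x0:x1]
    m=cv2.inRange(h,(95,120,60),(125,255,255)); c=max(cv2.findContours(m,0,2)[0],key=cv2.contourArea)
    hull=cv2.convexHull(c); a=cv2.approxPolyDP(hull,5,True)[:,0]+[x0,y0]; print(n,a.tolist())
    for p in a: print(np.round(atz(n,p.astype(float),16 ),1))
im=cv2.imread("pics/top0.png")[165:290,225:355]; a=cv2.resize(im,None,fx=4.5,fy=4.5,interpolation=cv2.INTER_CUBIC)
cv2.imwrite("pics/c1.png",a)
E
```

```text
top [[485, 254], [501, 293], [462, 307], [447, 268]]
[ 561.7 -348.8   16. ]
[ 468.9 -377.7   16. ]
[ 438.8 -284.    16. ]
[ 530.5 -256.2   16. ]
scene [[172, 250], [183, 279], [139, 293], [129, 263]]
[ 440.1 -286.3   16. ]
[ 543.8 -254.8   16. ]
[ 573.2 -343.7   16. ]
[ 471.7 -378.2   16. ]
```

View pics/c1.png

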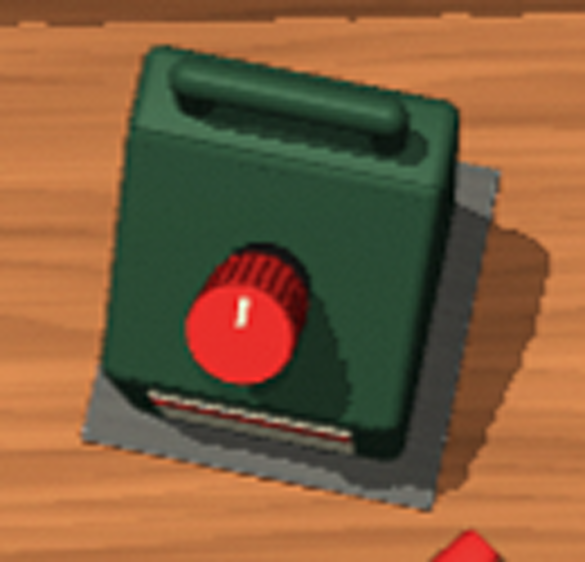

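```bash
python3 - <<'E'
from h import *
px=np.array([[82,440],[432,510],[499,172]])/4.5+[224.6,164.6]
P=[atz("top",p,4.) for p in px]; print(np.round(P,1),[np.linalg.norm(P[1]-P[i]) for i in(0,2)])
c=(P[0]+P[2])/2; f=P[0]-P[1]; g=P[2]-P[1]; y1=np.arctan2(f[1],f[0])-np.pi/2; y2=np.arctan2(g[1],g[0]); print("centre",c,"yaw",y1,y2)
yaw=(y1+y2)/2; X=np.array([np.cos(yaw),np.sin(yaw),0]);Y=np.array([-X[1],X[0],0])
o,d=ray("top",np.array([241,332])/4.5+[224.6,164.6])
for z in(150,160,170,180,190,200,210): 
    q=o+d*(z-o[2])/d[2]; print(z,np.round(q,1),"canframe",np.round([(q-c)@X,(q-c)@Y],1))
# body top back edges: crop corners
for p,z in(((135,125),180),((440,185),180),((152,45),180),((458,100),180)):
    q=atz("top",np.array(p)/4.5+[224.6,164.6],z); print(p,np.round([(q-c)@X,(q-c)@Y],1))
# front lower edge of slope: unknown height
for p in((105,380),(400,455)):
  for z in(90,100,110,120,130):
    q=atz("top",np.array(p)/4.5+[224.6,164.6],z); print(p,z,np.round([(q-c)@X,(q-c)@Y],1))
im=cv2.imread("pics/scene0.png"); h=cv2.cvtColor(im,cv2.COLOR_BGR2HSV)[195:235,340:385]
m=cv2.inRange(h,(0,150,60),(8,255,255))|cv2.inRange(h,(172,150,60),(180,255,255))
k=max(cv2.findContours(m,0,2)[0],key=cv2.contourArea); print(cv2.boundingRect(k)+np.array([340,195,0,0]))
E
```

```text
[[557.  226.4   4. ]
 [515.4  41.9   4. ]
 [698.6   1.1   4. ]] [np.float64(189.0417153510818), np.float64(187.7206287162152)]
centre [627.78424085 113.71057319   4.        ] yaw -0.221613564031921 -0.2195619817815654
150 [584.3 129.5 150. ] canframe [-45.9   5.9]
160 [582.3 128.7 160. ] canframe [-47.6   4.7]
170 [580.4 127.9 170. ] canframe [-49.4   3.4]
180 [578.4 127.  180. ] canframe [-51.1   2.2]
190 [576.4 126.2 190. ] canframe [-52.9   0.9]
200 [574.4 125.4 200. ] canframe [-54.6  -0.3]
210 [572.4 124.5 210. ] canframe [-56.4  -1.6]
(135, 125) [33.7 70.2]
(440, 185) [ 33.2 -72.1]
(152, 45) [72.6 71. ]
(458, 100) [ 74.4 -72.4]
(105, 380) 90 [-71.9  73.8]
(105, 380) 100 [-73.3  71.9]
(105, 380) 110 [-74.7  70.1]
(105, 380) 120 [-76.1  68.2]
(105, 380) 130 [-77.4  66.4]
(400, 455) 90 [-79.9 -75.5]
(400, 455) 100 [-81.2 -75.8]
(400, 455) 110 [-82.5 -76.2]
(400, 455) 120 [-83.8 -76.6]
(400, 455) 130 [-85.1 -76.9]
[348 203  26  21]
```

```bash
cat >> h.py <<'E'
from scipy.spatial.transform import Rotation as Ro
YAW=-0.2206; C=np.array([627.8,113.7,0.])
CX=np.array([np.cos(YAW),np.sin(YAW),0]); CY=np.array([-CX[1],CX[0],0]); Z=np.array([0,0,1.])
N=-np.sin(np.radians(35))*CX+np.cos(np.radians(35))*Z
U=np.cos(np.radians(35))*CX+np.sin(np.radians(35))*Z
def Rg(a):  # tool x=-N, y=U turned a deg about N
    y=Ro.from_rotvec(np.radians(a)*N).apply(U); x=-N
    return np.column_stack([x,y,np.cross(x,y)])
TOP=C-54*CX+.5*CY+192*Z
def delta(pos,R,s=None):
    s=s or env.state(); R0=np.array(s["tcp_rot"])
    print("dpos",np.round(R0.T@(pos-s["tcp_pos"]),1),"ang",np.round(np.degrees(Ro.from_matrix(R0.T@R).as_rotvec()),1))
E
python3 - <<'E'
from h import *
print(TOP,N,U)
R1=np.column_stack([-Z,[np.cos(-.5),np.sin(-.5),0],np.cross(-Z,[np.cos(-.5),np.sin(-.5),0])])
delta(np.array([480,-260,320.]),R1)
P=TOP+70*N; print(P)
for a in(-35,0,35): delta(P,Rg(a))
E
```

```text
[575.21802542 126.00389977 192.        ] [-0.55967658  0.1255072   0.81915204] [ 0.79930099 -0.17924285  0.57357644]
dpos [ -89.1 -211.2 -407.4] ang [-48.1  -0.    0.1]
[536.04066499 134.78940363 249.3406431 ]
dpos [ -17.7 -582.4 -552.7] ang [-28.2  26.9  23.1]
dpos [ -17.7 -582.4 -552.7] ang [-62.   19.5  31.3]
dpos [ -17.7 -582.4 -552.7] ang [-95.7   9.9  38.4]
```

Emit:
{"name": "servo_tool", "arguments": {"delta_pos": [[-40,-60,-80],[-70,-110,-170],[-90,-170,-300],[-90,-210,-400],[-90,-210,-400],[-90,-210,-400],[-90,-210,-400],[-90,-210,-400]], "angular": [[-8,0,0],[-16,0,0],[-24,0,0],[-30,0,0],[-30,0,0],[-30,0,0],[-30,0,0],[-30,0,0]], "grip": [1,1,1,1,1,1,1,1]}}

```text
t: 1.1
tcp_pos: [475.3, -260.4, 320.9]
tcp_rot: [[0.0, 0.688, -0.726], [0.002, -0.726, -0.688], [-1.0, -0.002, -0.002]]
ft_force: [-0.7, -0.9, -0.0]
width: 85.5
```

```bash
python3 - <<'E'
from h import *
s=env.state();print(s["t"],s["joint_positions"],s["tcp_pos"])
for a in(-35,):
  delta(TOP+90*N,Rg(a))
E
```

```text
1.1 [-0.58070009  0.20418908  1.42451722  0.00224759  1.5139822   0.23120319] [ 475.31450801 -260.41690326  320.94183888]
dpos [  56.2 -254.4 -309.5] ang [ 1.  19.7 29. ]
```

Emit:
{"name": "servo_tool", "arguments": {"delta_pos": [[0,-35,-45],[10,-75,-90],[20,-110,-135],[30,-150,-180],[40,-190,-230],[50,-230,-280],[55,-254,-310],[55,-254,-310]], "angular": [[0,3,4],[0,6,8],[0,9,13],[0,12,18],[1,15,22],[1,18,26],[1,19.7,29],[1,19.7,29]], "grip": [1,1,1,1,1,1,1,1]}}

```text
t: 2.1
tcp_pos: [524.0, 141.1, 265.3]
tcp_rot: [[0.559, 0.535, -0.633], [-0.123, -0.702, -0.702], [-0.82, 0.47, -0.327]]
ft_force: [-0.3, -0.5, -0.8]
width: 85.6
```

```bash
python3 - <<'E'
from h import *
s=env.state();im=imaging.get_image("wrist");cv2.imwrite("pics/w1.png",im[:,:,::-1])
print(s["t"],s["joint_positions"],s["tcp_pos"],s["dq"].max(),s["ft_force"])
import pickle;pickle.dump(s,open("w1.pkl","wb"))
print(proj("wrist",[TOP,TOP-40*N],s)); delta(TOP+90*N,Rg(-35))
E
```

```text
2.1 [ 0.4177182   0.04353165  1.94402533 -0.54211946  0.7167566   1.57560906] [524.03577157 141.1023244  265.29397018] 0.1359732160109888 [-0.27176381 -0.48702162 -0.76589079]
[[324.27230095 243.91283922]
 [323.79679804 227.53570939]]
dpos [0.5 2.1 1.4] ang [ 0.3 -0.   0.1]
```

View pics/w1.png

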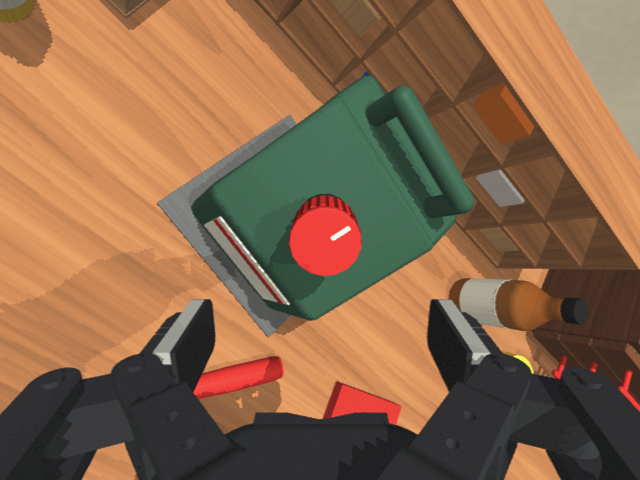

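```bash
python3 - <<'E'
from h import *
import pickle;s=pickle.load(open("w1.pkl","rb"))
def ell(f,roi):
    x0,y0,x1,y1=roi; im=cv2.imread(f)[y0:y1,x0:x1]; h=cv2.cvtColor(im,cv2.COLOR_BGR2HSV)
    m=((h[...,2]>215)&((h[...,0]<8)|(h[...,0]>172)|(h[...,1]<60))).astype(np.uint8)*255
    m=cv2.morphologyEx(m,cv2.MORPH_OPEN,np.ones((5,5)) if 'w' in f else np.ones((3,3)))
    c=cv2.convexHull(max(cv2.findContours(m,0,1)[0],key=cv2.contourArea)); e=cv2.fitEllipse(c); print(f,np.array(e[0])+[x0,y0],e[1],e[2]); return np.array(e[0])+[x0,y0]
w=ell("pics/w1.png",(270,180,385,290)); t=ell("pics/top0.png",(255,210,310,260))
X=tri([ray("top",t),ray("wrist",w,s)]); print("cap_top",X,"can",(X-C)@CX,(X-C)@CY)
print("resid",proj("top",X)-t,proj("wrist",X,s)-w)
# size-based depth: circle of 24 mm at X projected
v=np.linspace(0,2*np.pi,60)[:,None]; q=proj("wrist",X+24*(np.cos(v)*U+np.sin(v)*CY),s).astype(np.float32); print("pred ell",cv2.fitEllipse(q))
E
```

```text
pics/w1.png [325.06329346 240.91135025] (67.60292053222656, 70.70598602294922) 84.54413604736328
pics/top0.png [277.73903847 238.95188332] (20.251462936401367, 22.874914169311523) 117.88134765625
cap_top [575.50346653 127.12304812 193.6904338 ] can -53.96636275463217 1.6544861134185995
resid [[-0.20751638 -0.48742074]] [[-0.51465162  1.49380391]]
pred ell ((324.55157470703125, 241.41778564453125), (68.46824645996094, 72.06498718261719), 88.29353332519531)
```

```bash
sed -i 's/^TOP=.*/TOP=np.array([575.5,126.9,193.5])/' h.py; python3 - <<'E'
from h import *
delta(TOP+10*N,Rg(-35));delta(TOP-28*N,Rg(-35)); print(env.state()["wrist_torque"])
E
```

```text
dpos [79.3  2.5  0.2] ang [ 0.3 -0.   0.1]
dpos [117.3   2.6   0.2] ang [ 0.3 -0.   0.1]
[0.07344681 0.18750649 0.00511063]
```

Emit:
{"name": "servo_tool", "arguments": {"delta_pos": [[30,1,0],[60,2.5,0],[85,2.5,0],[105,2.5,0],[117,2.5,0],[117,2.5,0]], "angular": [[0,0,0],[0,0,0],[0.3,0,0],[0.3,0,0],[0.3,0,0],[0.3,0,0]], "grip": [1,1,1,1,1,1]}}

```text
t: 2.9
tcp_pos: [591.3, 121.9, 170.3]
tcp_rot: [[0.558, 0.53, -0.639], [-0.126, -0.707, -0.696], [-0.821, 0.468, -0.328]]
ft_force: [-0.1, 0.9, 0.0]
width: 85.3
```

```bash
python3 - <<'E'
from h import *
s=env.state();im=imaging.get_image("wrist");cv2.imwrite("pics/w2.png",im[:,:,::-1])
print(s["t"],s["ft_force"],s["wrist_torque"]); delta(TOP-28*N,Rg(-35)); print(proj("wrist",[TOP,TOP-28*N],s))
E
```

```text
2.9 [-0.06972467  0.92369579  0.04030521] [0.04240272 0.2333524  0.0330843 ]
dpos [ 0.1 -0.9 -0.6] ang [-0.   0.   0.1]
[[315.61734242 341.81469317]
 [316.42710197 304.33780661]]
```

View pics/w2.png

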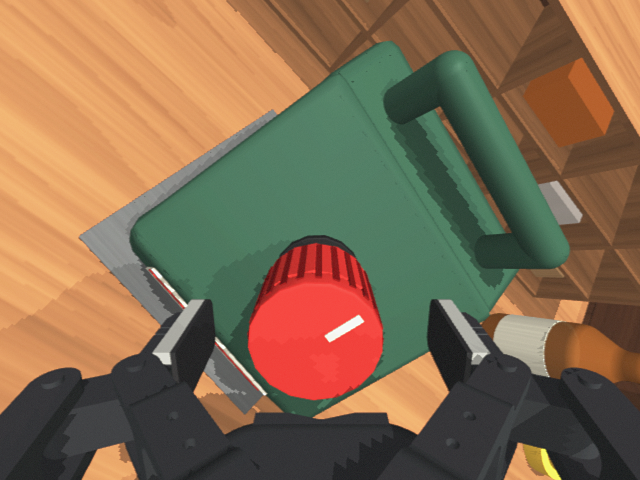

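Emit:
{"name": "servo_tool", "arguments": {"delta_pos": [[0,-1,-1],[0,-1,-1],[0,-1,-1],[0,-1,-1],[0,-1,-1],[0,-1,-1]], "angular": [[0,0,0],[0,0,0],[0,0,0],[0,0,0],[0,0,0],[0,0,0]], "grip": [1,0,0,0,0,0]}}

```text
t: 3.7
tcp_pos: [591.3, 124.3, 171.1]
tcp_rot: [[0.559, 0.53, -0.638], [-0.124, -0.707, -0.696], [-0.82, 0.468, -0.329]]
ft_force: [-3.5, 2.9, 4.2]
width: 46.4
```

```bash
cat >> h.py <<'E'
def st():
    s=env.state();R=np.array(s["tcp_rot"]);f=s["ft_force"]
    print("t",s["t"],"w",round(s["width"],2),"f_tool",np.round(R.T@f,1),"M_tool",np.round(R.T@s["wrist_torque"],2),"along N from TOP",np.round((s["tcp_pos"]-TOP)@N,2),"lat",np.round([(s["tcp_pos"]-TOP)@U,(s["tcp_pos"]-TOP)@CY],1),"turn",np.round(np.degrees(np.arctan2(np.cross(U,R[:,1])@N,U@R[:,1])),1),"lean",np.round(np.degrees(np.arccos(-R[:,0]@N)),2)); return s
E
python3 -c "
from h import *
st();delta(TOP-28*N,Rg(-35))"
```

```text
t 3.7 w 46.36 f_tool [-5.8 -2.  -1.2] M_tool [ 0.04 -0.05 -0.55] along N from TOP -27.55 lat [0.2 0.9] turn -35.0 lean 0.09
dpos [0.4 0.3 0.8] ang [-0.  -0.   0.1]
```

Emit:
{"name": "servo_tool", "arguments": {"delta_pos": [[1,0,0],[2,0,0],[3,0,0],[4,0,0],[4,0,0]], "angular": [[0,0,0],[0,0,0],[0,0,0],[0,0,0],[0,0,0]], "grip": [0,0,0,0,0]}}

```text
t: 4.32
tcp_pos: [593.4, 123.8, 167.9]
tcp_rot: [[0.559, 0.53, -0.638], [-0.124, -0.707, -0.696], [-0.82, 0.468, -0.33]]
ft_force: [-6.1, 1.8, 7.0]
width: 46.6
```

```bash
python3 -c "
from h import *
st()"
```

```text
t 4.325 w 46.61 f_tool [-9.4 -1.3  0.4] M_tool [ 0.04 -0.16 -0.47] along N from TOP -31.35 lat [0.2 0.9] turn -35.0 lean 0.08
```

Emit:
{"name": "servo_tool", "arguments": {"delta_pos": [[1,0,0],[2,0,0],[2,0,0]], "angular": [[0,0,0],[0,0,0],[0,0,0]], "grip": [0,0,0]}}

```text
t: 4.7
tcp_pos: [594.4, 123.5, 166.6]
tcp_rot: [[0.559, 0.529, -0.638], [-0.124, -0.707, -0.696], [-0.819, 0.469, -0.33]]
ft_force: [-6.6, 2.5, 8.2]
width: 46.2
```

Emit:
{"name": "servo_tool", "arguments": {"delta_pos": [[1,0,0],[1,0,0]], "angular": [[0,0,0],[0,0,0]], "grip": [0,0]}}

```text
t: 4.95
tcp_pos: [594.7, 123.5, 166.1]
tcp_rot: [[0.56, 0.529, -0.637], [-0.124, -0.707, -0.696], [-0.819, 0.469, -0.33]]
ft_force: [-7.7, 2.8, 8.4]
width: 46.5
```

```bash
python3 -c "
from h import *
st()"
```

```text
t 4.95 w 46.5 f_tool [-11.5  -2.1   0.2] M_tool [ 0.03 -0.22 -0.51] along N from TOP -33.6 lat [0.2 0.9] turn -35.0 lean 0.09
```

Emit:
{"name": "servo_tool", "arguments": {"delta_pos": [[1,0,0],[1.7,0,0],[1.7,0,0]], "angular": [[0,0,0],[0,0,0],[0,0,0]], "grip": [0,0,0]}}

```text
t: 5.32
tcp_pos: [595.4, 123.3, 165.1]
tcp_rot: [[0.56, 0.529, -0.637], [-0.124, -0.707, -0.696], [-0.819, 0.469, -0.331]]
ft_force: [-8.2, 2.7, 9.3]
width: 46.5
```

```bash
python3 -c "
from h import *
st()"
```

```text
t 5.325 w 46.49 f_tool [-12.5  -1.8   0.3] M_tool [-0.   -0.18 -0.54] along N from TOP -34.8 lat [0.2 0.8] turn -35.0 lean 0.09
```

Emit:
{"name": "servo_tool", "arguments": {"delta_pos": [[1,0,0],[1.7,0,0],[1.7,0,0]], "angular": [[0,0,0],[0,0,0],[0,0,0]], "grip": [0,0,0]}}

```text
t: 5.7
tcp_pos: [596.0, 123.2, 164.2]
tcp_rot: [[0.561, 0.529, -0.637], [-0.124, -0.707, -0.696], [-0.819, 0.469, -0.331]]
ft_force: [-8.5, 2.6, 10.1]
width: 47.0
```

```bash
python3 -c "
from h import *
st()"
```

```text
t 5.7 w 47.03 f_tool [-13.3  -1.7   0.3] M_tool [ 0.01 -0.3  -0.5 ] along N from TOP -35.91 lat [0.3 0.8] turn -35.0 lean 0.12
```

Emit:
{"name": "servo_tool", "arguments": {"delta_pos": [[1,0,0],[1.8,0,0],[1.8,0,0]], "angular": [[0,0,0],[0,0,0],[0,0,0]], "grip": [0,0,0]}}

```text
t: 6.08
tcp_pos: [596.5, 123.1, 163.5]
tcp_rot: [[0.561, 0.529, -0.637], [-0.123, -0.707, -0.696], [-0.818, 0.469, -0.332]]
ft_force: [-10.3, 2.5, 11.1]
width: 46.6
```

```bash
python3 -c "
from h import *
st()"
```

```text
t 6.075 w 46.64 f_tool [-15.2  -2.    1.2] M_tool [ 0.   -0.27 -0.64] along N from TOP -36.84 lat [0.3 0.9] turn -35.1 lean 0.16
```

Emit:
{"name": "servo_tool", "arguments": {"delta_pos": [[1,0,0],[1.8,0,0],[1.8,0,0]], "angular": [[0,0,0],[0,0,0],[0,0,0]], "grip": [0,0,0]}}

```text
t: 6.45
tcp_pos: [596.6, 123.1, 163.4]
tcp_rot: [[0.563, 0.528, -0.636], [-0.123, -0.707, -0.696], [-0.818, 0.47, -0.333]]
ft_force: [-15.7, 3.9, 19.1]
width: 46.3
```

```bash
python3 -c "
from h import *
st()"
```

```text
t 6.45 w 46.28 f_tool [-24.9  -2.1   0.9] M_tool [ 0.05 -0.46 -0.74] along N from TOP -36.93 lat [0.3 0.9] turn -35.1 lean 0.24
```

Emit:
{"name": "servo_tool", "arguments": {"delta_pos": [[2,0,0],[2,0,0],[2,0,0],[2,0,0]], "angular": [[-5,0,0],[-10,0,0],[-15,0,0],[-15,0,0]], "grip": [0,0,0,0]}}

```text
t: 6.95
tcp_pos: [597.1, 123.5, 163.7]
tcp_rot: [[0.565, 0.674, -0.476], [-0.121, -0.503, -0.856], [-0.816, 0.541, -0.202]]
ft_force: [-17.8, 6.2, 21.0]
width: 46.4
```

```bash
python3 -c "
from h import *
st()"
```

```text
t 6.95 w 46.44 f_tool [-27.9  -3.7  -1.1] M_tool [ 0.02 -0.13 -0.94] along N from TOP -36.93 lat [0.8 1.5] turn -20.1 lean 0.41
```

```bash
python3 -c "
from h import *
s=st(); delta(TOP+0.2*U+0.9*CY-37*N,Rg(0)); delta(TOP+0.2*U+.9*CY-37*N,Rg(-20.1))
im=imaging.get_image('wrist');cv2.imwrite('pics/w3.png',im[:,:,::-1])"
```

```text
t 6.95 w 46.44 f_tool [-27.9  -3.7  -1.1] M_tool [ 0.02 -0.13 -0.94] along N from TOP -36.93 lat [0.8 1.5] turn -20.1 lean 0.41
dpos [ 0.1 -0.4  0.7] ang [-20.1  -0.3  -0.2]
dpos [ 0.1 -0.4  0.7] ang [ 0.  -0.4 -0.2]
```

View pics/w3.png

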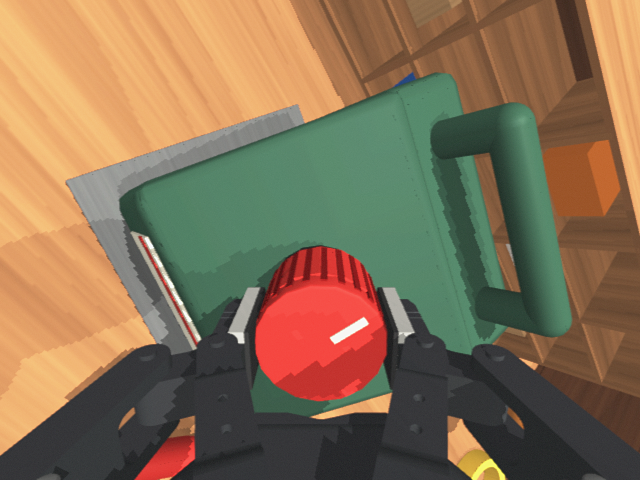

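Emit:
{"name": "servo_tool", "arguments": {"delta_pos": [[2,0,0.3],[2,0,0.3],[2,0,0.3],[2,0,0.3],[2,0,0.3]], "angular": [[-6,-0.3,-0.2],[-12,-0.3,-0.2],[-18,-0.3,-0.2],[-24,-0.3,-0.2],[-26,-0.3,-0.2]], "grip": [0,0,0,0,0]}}

```text
t: 7.62
tcp_pos: [596.8, 123.9, 163.4]
tcp_rot: [[0.562, 0.816, -0.133], [-0.124, -0.077, -0.989], [-0.818, 0.572, 0.058]]
ft_force: [-18.7, 6.6, 20.5]
width: 46.7
```

```bash
python3 -c "
from h import *
st(); delta(TOP+0.2*U+0.9*CY-37*N,Rg(30))"
```

```text
t 7.625 w 46.7 f_tool [-28.1  -4.   -2.9] M_tool [ 0.2   0.44 -1.19] along N from TOP -36.95 lat [0.3 1.8] turn 6.0 lean 0.18
dpos [ 0.  -0.2  0.8] ang [-24.   -0.1  -0.2]
```

Emit:
{"name": "servo_tool", "arguments": {"delta_pos": [[2,0,0.6],[2,0,0.6],[2,0,0.6],[2,0,0.6]], "angular": [[-5,-0.1,-0.3],[-10,-0.1,-0.3],[-15,-0.1,-0.3],[-15,-0.1,-0.3]], "grip": [0,0,0,0]}}

```text
t: 8.12
tcp_pos: [596.7, 123.8, 163.3]
tcp_rot: [[0.559, 0.825, 0.083], [-0.124, 0.182, -0.975], [-0.82, 0.535, 0.204]]
ft_force: [-18.6, 5.8, 20.7]
width: 46.6
```

```bash
python3 -c "
from h import *
st(); delta(TOP+0.2*U+0.9*CY-37*N,Rg(30))"
```

```text
t 8.125 w 46.61 f_tool [-28.1  -3.3  -3. ] M_tool [ 0.    0.57 -1.  ] along N from TOP -36.95 lat [0.2 1.6] turn 21.0 lean 0.09
dpos [ 0.1 -0.2  0.7] ang [-9.  -0.1  0. ]
```

Emit:
{"name": "servo_tool", "arguments": {"delta_pos": [[2,0,0.6],[2,0,0.6],[2,0,0.6]], "angular": [[-5,0,0],[-10,0,0],[-10,0,0]], "grip": [0,0,0]}}

```text
t: 8.5
tcp_pos: [596.5, 123.7, 163.2]
tcp_rot: [[0.56, 0.797, 0.225], [-0.123, 0.349, -0.929], [-0.819, 0.493, 0.293]]
ft_force: [-19.0, 6.1, 20.8]
width: 46.6
```

```bash
python3 -c "
from h import *
s=st(); im=imaging.get_image('wrist');cv2.imwrite('pics/w4.png',im[:,:,::-1]); print(s['joint_positions'])
for f in ('w2','w3','w4'):
    a=cv2.imread(f'pics/{f}.png')[290:400,260:380].astype(int); m=(a.min(2)>170); y,x=np.nonzero(m)
    e=np.linalg.svd(np.c_[x-x.mean(),y-y.mean()],full_matrices=False)[2][0]; print(f,m.sum(),x.mean()+260,y.mean()+290,np.degrees(np.arctan2(e[1],e[0])))
"
```

```text
t 8.5 w 46.58 f_tool [-28.4  -2.7  -3.9] M_tool [ 0.02  0.83 -0.95] along N from TOP -36.96 lat [-0.1  1.5] turn 31.0 lean 0.15
[ 0.31127806  0.26481001  1.99389731 -0.73637259  0.44403269  0.59372307]
w2 363 339.43526170798896 331.6280991735537 143.6404373110249
w3 339 348.94100294985253 330.25958702064895 149.48131789463636
w4 297 349.1144781144781 330.1144781144781 149.7307372074256
```

Emit:
{"name": "servo_tool", "arguments": {"delta_pos": [[2,0,0.6],[1,0,0.6],[-3,0,0],[-7,0,0],[-12,0,0],[-14,0,0]], "angular": [[-5,0,0],[-5,0,0],[-5,0,0],[-5,0,0],[-5,0,0],[-5,0,0]], "grip": [0,0,0,0,0,0]}}

```text
t: 9.3
tcp_pos: [588.4, 125.2, 174.3]
tcp_rot: [[0.559, 0.775, 0.294], [-0.123, 0.428, -0.895], [-0.82, 0.465, 0.335]]
ft_force: [-0.1, 0.5, -0.2]
width: 46.7
```

```bash
python3 -c "
from h import *
st()"
```

```text
t 9.3 w 46.71 f_tool [ 0.   0.  -0.5] M_tool [-0.01  0.27 -0.33] along N from TOP -23.16 lat [-0.4  1.2] turn 36.0 lean 0.13
```

Emit:
{"name": "servo_tool", "arguments": {"delta_pos": [[-8,0,0],[-16,0,0],[-26,0,0],[-38,0,0],[-50,0,0],[-60,0,0],[-60,0,0]], "angular": [[0,0,0],[0,0,0],[0,0,0],[0,0,0],[0,0,0],[0,0,0],[0,0,0]], "grip": [0,0,0,0,0,0,0]}}

```text
t: 10.18
tcp_pos: [554.8, 133.0, 224.7]
tcp_rot: [[0.561, 0.774, 0.294], [-0.123, 0.428, -0.895], [-0.819, 0.466, 0.335]]
ft_force: [-0.0, -0.5, 0.3]
width: 46.6
```

```bash
python3 -c "
from h import *
s=st(); im=imaging.get_image('wrist');cv2.imwrite('pics/w5.png',im[:,:,::-1]);print(s['joint_positions'])
def Rv(a): y=np.array([np.cos(a),np.sin(a),0]); return np.column_stack([-Z,y,np.cross(-Z,y)])
for a in (-.6,-.3,0,.3): print(a);delta(np.array([500,-317,120.]),Rv(a))
"
```

```text
t 10.175 w 46.61 f_tool [-0.2 -0.1  0.5] M_tool [ 0.06  0.15 -0.29] along N from TOP 37.86 lat [0.3 1.4] turn 36.0 lean 0.19
[ 0.36701725  0.12911418  1.97133816 -0.59708125  0.5960782   0.38357652]
-0.6
dpos [ 109.8 -283.6  351.7] ang [ 55.9   4.4 -36.2]
-0.3
dpos [ 109.8 -283.6  351.7] ang [ 39.3   9.5 -34.4]
0
dpos [ 109.8 -283.6  351.7] ang [ 22.7  14.4 -32.2]
0.3
dpos [ 109.8 -283.6  351.7] ang [  6.   18.9 -29.5]
```

View pics/w5.png

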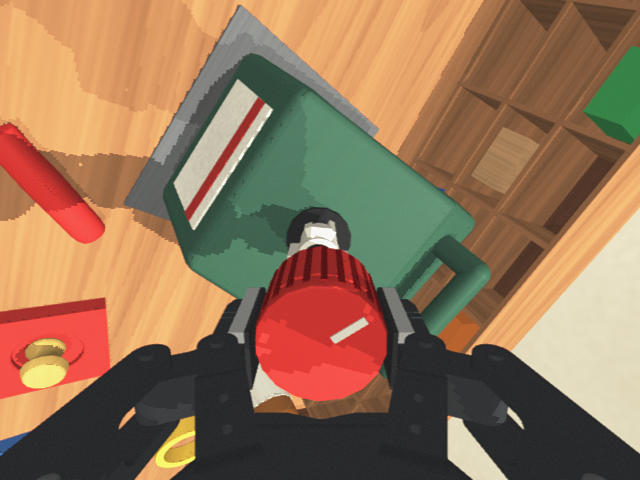

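Emit:
{"name": "servo_tool", "arguments": {"delta_pos": [[5,-15,20],[18,-54,70],[31,-92,120],[44,-131,170],[57,-169,220],[70,-207,270],[83,-245,320],[93,-274,358]], "angular": [[0,0,0],[4,1,-4],[10,2.5,-9],[16,4,-14],[22,5.5,-19],[28,7,-24],[34,8,-29],[39,9.5,-34]], "grip": [0,0,0,0,0,0,0,0]}}

```text
t: 11.22
tcp_pos: [499.5, -318.9, 139.8]
tcp_rot: [[0.005, 0.956, -0.294], [-0.0, -0.294, -0.956], [-1.0, 0.005, -0.001]]
ft_force: [1.4, -0.3, -0.3]
width: 46.8
```

```bash
cat >> h.py <<'E'
def Rv(a): y=np.array([np.cos(a),np.sin(a),0]); return np.column_stack([-Z,y,np.cross(-Z,y)])
E
python3 -c "
from h import *
s=st();print(s['tcp_pos'],s['joint_positions']); delta(np.array([500,-317,100.]),Rv(-.3))
"
```

```text
t 11.225 w 46.82 f_tool [ 0.3  1.5 -0.2] M_tool [ 0.01 -0.02  0.04] along N from TOP -57.44 lat [ -11.7 -451.7] turn -5.4 lean 34.73
[ 499.49803262 -318.93190122  139.75450361] [-0.64119651  0.40968097  1.59509342  0.00294875  1.13282629 -0.3442324 ]
dpos [39.8 -0.3 -1.9] ang [ 0.1 -0.1 -0.3]
```

```bash
python3 -c "
from h import *
s=env.state();im=imaging.get_image('wrist');cv2.imwrite('pics/w6.png',im[:,:,::-1])
R=np.array(s['tcp_rot'])
for x in (-24,-27,-30): 
    v=np.linspace(0,2*np.pi,60)[:,None]; q=proj('wrist',s['tcp_pos']+(np.array([x,0,0])+24*(np.cos(v)*[0,1,0]+np.sin(v)*[0,0,1]))@R.T,s).astype(np.float32); e=cv2.fitEllipse(q); print(x,e,q.min(0),q.max(0))
t=cv2.imread('pics/top0.png'); 
print('block px in wrist',proj('wrist',[[500,-317,16]],s))
"
```

```text
-24 ((317.39385986328125, 331.8241882324219), (113.21894836425781, 129.38992309570312), 90.209716796875) [252.69908 275.23828] [382.00793 388.41824]
-27 ((317.34283447265625, 336.3125305175781), (115.17726135253906, 132.1842803955078), 90.20240020751953) [251.25102 278.74802] [383.3487 393.8856]
-30 ((317.28948974609375, 340.9966735839844), (117.20039367675781, 135.10218811035156), 90.19515228271484) [249.739   282.42114] [384.74844 399.58115]
block px in wrist [[317.7139147  223.51814945]]
```

View pics/w6.png

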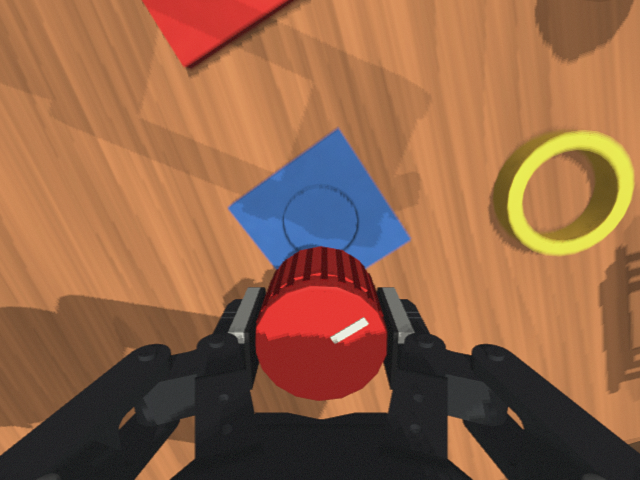

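```bash
python3 -c "
from h import *
s=env.state();im=cv2.imread('pics/w6.png');R=np.array(s['tcp_rot'])
h=cv2.cvtColor(im,cv2.COLOR_BGR2HSV);m=cv2.inRange(h,(95,120,60),(125,255,255));c=max(cv2.findContours(m,0,2)[0],key=cv2.contourArea);a=cv2.approxPolyDP(cv2.convexHull(c),5,True)[:,0];print(a.tolist())
a=[p for p in a.astype(float)];l=min(a,key=lambda p:p[0]);r=max(a,key=lambda p:p[0]);t=min(a,key=lambda p:p[1])
P=[atz('wrist',p,16.,s) for p in(l,r,t)];print(np.round(P,1),[np.linalg.norm(P[i]-P[2]) for i in(0,1)]);c=(P[0]+P[1])/2;print('centre',c,'tool rel',R.T@(c-s['tcp_pos']))
# top view pocket check
tp=proj('top',[[500,-317,16]]);print(tp)
h2=im[270:405,245:395];hh=cv2.cvtColor(h2,cv2.COLOR_BGR2HSV);m=(((hh[...,0]<8)|(hh[...,0]>172))&(hh[...,1]>120)&(hh[...,2]>60)).astype(np.uint8);m=cv2.morphologyEx(m,cv2.MORPH_OPEN,np.ones((3,3)))
y,x=np.nonzero(m);print('cap x',[(i+270,(x[y==i].min()+245,x[y==i].max()+245)) for i in(60,65,70,75,80)],'ymax',y.max()+270)
"
```

```text
[[338, 130], [408, 239], [366, 266], [277, 268], [229, 208]]
[[ 442.5 -295.9   16. ]
 [ 563.3 -359.3   16. ]
 [ 535.1 -266.8   16. ]] [np.float64(97.13004511873646), np.float64(96.68865862702422)]
centre [ 502.88165043 -327.5688866    16.        ] tool rel [121.78575869   0.96345763  -2.22491765]
[[473.87312526 280.31016535]]
cap x [(330, (np.int64(256), np.int64(386))), (335, (np.int64(255), np.int64(386))), (340, (np.int64(255), np.int64(386))), (345, (np.int64(255), np.int64(386))), (350, (np.int64(256), np.int64(386)))] ymax 400
```

```bash
python3 -c "
from h import *
s=env.state();print(s['t'],s['tcp_pos'],s['joint_positions'],np.abs(s['dq']).max(),s['ft_force'])
s['tcp_pos']=np.array([499.5,-318.9,139.75]);print('block pred',proj('wrist',[[500,-317,16]],s))
"
```

```text
11.275 [ 500.88749806 -328.58447517  137.78933231] [-0.64902095  0.41859314  1.58513641 -0.00367848  1.13111337 -0.34415344] 0.13674385647341944 [ 3.83876572e+00 -8.22101810e+00  4.06120440e-04]
block pred [[317.61558386 222.52392859]]
```

```bash
python3 -c "
from h import *
delta(np.array([500.3,-315.7,45.]),Rv(-.3))
"
```

```text
dpos [ 92.7  -4.9 -12.6] ang [-0.2  0.3 -0.3]
```

Emit:
{"name": "servo_tool", "arguments": {"delta_pos": [[10,-4.9,-12.6],[30,-4.9,-12.6],[50,-4.9,-12.6],[70,-4.9,-12.6],[85,-4.9,-12.6],[93,-4.9,-12.6],[93,-4.9,-12.6]], "angular": [[-0.2,0.3,-0.3],[-0.2,0.3,-0.3],[-0.2,0.3,-0.3],[-0.2,0.3,-0.3],[-0.2,0.3,-0.3],[-0.2,0.3,-0.3],[-0.2,0.3,-0.3]], "grip": [0,0,0,0,0,0,0]}}

```text
t: 12.15
tcp_pos: [500.1, -315.1, 44.2]
tcp_rot: [[-0.001, 0.956, -0.295], [0.001, -0.295, -0.956], [-1.0, -0.001, -0.0]]
ft_force: [-0.5, -0.3, -1.2]
width: 46.4
```

```bash
python3 -c "
from h import *
delta(np.array([500.3,-315.7,24.]),Rv(-.3));s=env.state();print(s['tcp_pos'],s['ft_force'],np.abs(s['dq']).max(),s['width'])
im=imaging.get_image('wrist');cv2.imwrite('pics/w7.png',im[120:,120:520,::-1])
"
```

```text
dpos [20.2  0.4  0.5] ang [ 0.  -0.   0.1]
[ 500.05329428 -315.05432576   44.24582399] [-0.53377937 -0.26636765 -1.16056507] 0.019663021022712227 46.376029235060564
```

View pics/w7.png

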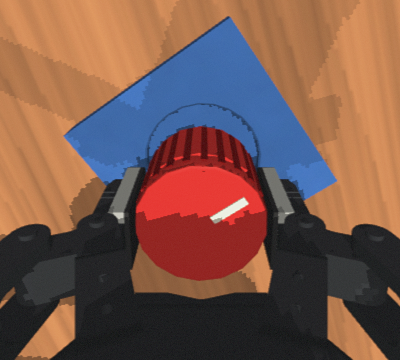

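Emit:
{"name": "servo_tool", "arguments": {"delta_pos": [[6,0.8,0.5],[12,0.8,0.5],[16,0.8,0.5],[18,0.8,0.5],[18,0.8,0.5]], "angular": [[0,0,0.1],[0,0,0.1],[0,0,0.1],[0,0,0.1],[0,0,0.1]], "grip": [0,0,0,0,0]}}

```text
t: 12.82
tcp_pos: [500.9, -316.2, 26.6]
tcp_rot: [[0.001, 0.955, -0.295], [-0.0, -0.295, -0.955], [-1.0, 0.001, 0.0]]
ft_force: [0.1, -0.3, -0.4]
width: 46.5
```

Emit:
{"name": "servo_tool", "arguments": {"delta_pos": [[1,0,0],[2,0,0],[2,0,0]], "angular": [[0,0,0],[0,0,0],[0,0,0]], "grip": [0,0,0]}}

```text
t: 13.2
tcp_pos: [500.9, -316.2, 24.6]
tcp_rot: [[0.001, 0.955, -0.295], [-0.0, -0.295, -0.955], [-1.0, 0.001, 0.0]]
ft_force: [-0.1, -0.4, -1.8]
width: 46.3
```

Emit:
{"name": "servo_tool", "arguments": {"delta_pos": [[0.5,0,0],[1,0,0],[1,0,0]], "angular": [[0,0,0],[0,0,0],[0,0,0]], "grip": [0,0,0]}}

```text
t: 13.58
tcp_pos: [500.9, -316.1, 23.6]
tcp_rot: [[0.001, 0.955, -0.295], [-0.0, -0.295, -0.955], [-1.0, 0.001, 0.0]]
ft_force: [-0.8, 0.3, -0.7]
width: 46.6
```

Emit:
{"name": "servo_tool", "arguments": {"delta_pos": [[0.5,0,0],[1,0,0],[1,0,0]], "angular": [[0,0,0],[0,0,0],[0,0,0]], "grip": [0,0,0]}}

```text
t: 13.95
tcp_pos: [500.9, -316.1, 22.5]
tcp_rot: [[0.001, 0.955, -0.295], [-0.0, -0.295, -0.955], [-1.0, 0.001, -0.0]]
ft_force: [0.8, 0.5, -1.1]
width: 46.2
```

Emit:
{"name": "servo_tool", "arguments": {"delta_pos": [[0.5,0,0],[1,0,0],[1,0,0]], "angular": [[0,0,0],[0,0,0],[0,0,0]], "grip": [0,0,0]}}

```text
t: 14.32
tcp_pos: [500.8, -316.1, 21.4]
tcp_rot: [[0.001, 0.955, -0.295], [-0.0, -0.295, -0.955], [-1.0, 0.001, -0.0]]
ft_force: [-0.9, 0.0, 0.0]
width: 46.5
```

Emit:
{"name": "servo_tool", "arguments": {"delta_pos": [[0.5,0,0],[1,0,0],[1,0,0]], "angular": [[0,0,0],[0,0,0],[0,0,0]], "grip": [0,0,0]}}

```text
t: 14.7
tcp_pos: [500.8, -316.1, 20.4]
tcp_rot: [[0.001, 0.955, -0.295], [-0.0, -0.295, -0.955], [-1.0, 0.001, -0.0]]
ft_force: [0.1, 0.1, 0.2]
width: 46.4
```

Emit:
{"name": "servo_tool", "arguments": {"delta_pos": [[0.5,0,0],[1,0,0],[1,0,0]], "angular": [[0,0,0],[0,0,0],[0,0,0]], "grip": [0,0,0]}}

```text
t: 15.08
tcp_pos: [500.9, -316.1, 19.8]
tcp_rot: [[0.001, 0.955, -0.295], [-0.0, -0.295, -0.955], [-1.0, 0.001, 0.0]]
ft_force: [0.6, 1.1, 3.1]
width: 46.5
```

```bash
python3 -c "
from h import *
s=st();print(s['ft_force'],s['tcp_pos'])
im=imaging.get_image('wrist');cv2.imwrite('pics/w8.png',cv2.resize(im[160:420,180:460,::-1],None,fx=2,fy=2,interpolation=2))
for x in(-24,-27,-30):
    for zz in (0,1.5):
        v=np.linspace(0,2*np.pi,60)[:,None]; R=np.array(s['tcp_rot']);q=proj('wrist',s['tcp_pos']+(np.array([x,0,zz])+24*(np.cos(v)*[0,1,0]+np.sin(v)*[0,0,1]))@R.T,s); print(x,zz,q.min(0),q.max(0))
"
```

```text
t 15.075 w 46.53 f_tool [-3.1  0.3 -1.2] M_tool [ 0.02  0.04 -0.25] along N from TOP -156.15 lat [ -79.9 -448.6] turn -5.5 lean 34.92
[0.64590775 1.05196349 3.06680554] [ 500.85501099 -316.10874173   19.75654434]
-24 0 [252.69656212 275.22586397] [382.00447949 388.40548915]
-24 1.5 [252.91768906 279.1410786 ] [381.80344049 391.5819597 ]
-27 0 [251.24841979 278.7353657 ] [383.34511626 393.87260921]
-27 1.5 [251.47914695 282.72699703] [383.13530239 397.0965247 ]
-30 0 [249.73631611 282.4082727 ] [384.74473462 399.56791776]
-30 1.5 [249.97728445 286.47927786] [384.52556054 402.84051563]
```

View pics/w8.png

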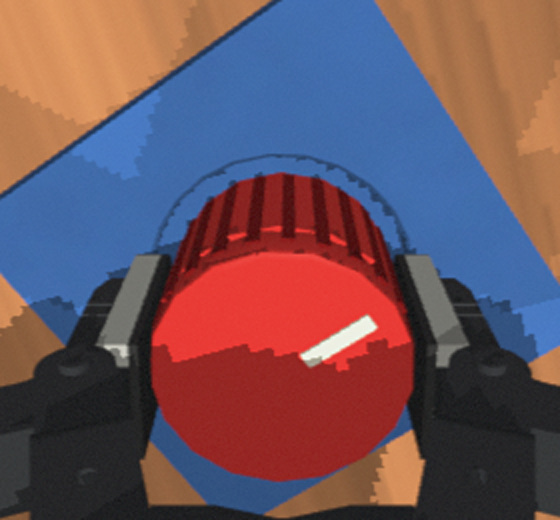

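Emit:
{"name": "servo_tool", "arguments": {"delta_pos": [[0.3,0,0],[0.3,0,0],[0.3,0,0],[0.3,0,0],[0.3,0,0],[0.3,0,0]], "angular": [[0,0,0],[0,0,0],[0,0,0],[0,0,0],[0,0,0],[0,0,0]], "grip": [0,0.9,0.9,0.9,0.9,0.9]}}

```text
t: 15.88
tcp_pos: [500.8, -316.1, 19.4]
tcp_rot: [[0.001, 0.955, -0.295], [-0.0, -0.295, -0.955], [-1.0, 0.001, 0.0]]
ft_force: [-0.2, 0.3, -0.1]
width: 77.0
```

Emit:
{"name": "servo_tool", "arguments": {"delta_pos": [[-6,0,0],[-14,0,0],[-28,0,0],[-50,0,0],[-80,0,0],[-110,0,0],[-140,0,0],[-140,0,0]], "angular": [[0,0,0],[0,0,0],[0,0,0],[0,0,0],[0,0,0],[0,0,0],[0,0,0],[0,0,0]], "grip": [0.9,0.9,0.9,0.9,0.9,0.9,0.9,0.9]}}

```text
t: 16.88
tcp_pos: [502.5, -317.4, 163.2]
tcp_rot: [[0.007, 0.955, -0.295], [-0.005, -0.295, -0.955], [-1.0, 0.008, 0.002]]
ft_force: [0.3, 0.2, -0.0]
width: 76.8
```

```bash
python3 -c "
from h import *
s=env.state();print(s['t'],s['tcp_pos'],s['ft_force'],s['width'])
im=imaging.get_image('wrist')[:,:,::-1]
b=imaging.get_image('scene')[190:350,90:450,::-1]
cv2.imwrite('pics/w9.png',np.vstack([cv2.resize(im[60:380,100:540],(720,524))[:250],cv2.resize(b,(720,320))]))
print(proj('wrist',[[500.6,-317,50],[500.6,-317,10]],s)-[0,0])
cv2.imwrite('pics/full.png',im)
"
```

```text
16.875 [ 502.51489019 -317.39989068  163.22585103] [ 0.25522398  0.21610307 -0.04163751] 76.8181612238124
[[314.59511226 229.69420773]
 [314.83788608 215.96570402]]
```

View pics/w9.png

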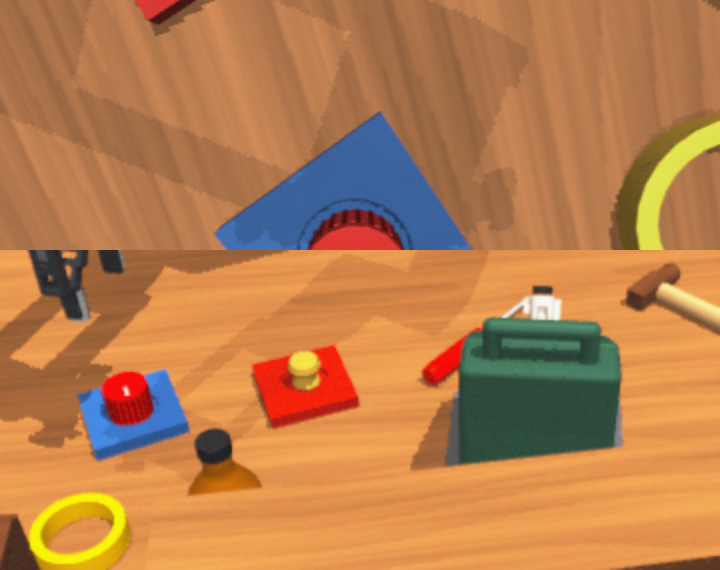

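```bash
python3 -c "
from h import *
s=env.state();s['tcp_pos']=np.array([502.51,-317.4,163.23])
im=cv2.imread('pics/full.png');h=cv2.cvtColor(im,cv2.COLOR_BGR2HSV)
m=(((h[...,0]<8)|(h[...,0]>172)|(h[...,1]<60))&(h[...,2]>200)).astype(np.uint8);m[:170]=0;m[300:]=0;m[:,:250]=0;m[:,400:]=0
m=cv2.morphologyEx(m,cv2.MORPH_OPEN,np.ones((5,5)));c=cv2.convexHull(max(cv2.findContours(m,0,1)[0],key=cv2.contourArea));e=cv2.fitEllipse(c);print(e)
for z in(50,56):
  X=atz('wrist',e[0],z,s);v=np.linspace(0,2*np.pi,60)[:,None];q=proj('wrist',X+24*np.c_[np.cos(v),np.sin(v),0*v],s).astype(np.float32);print(z,X,cv2.fitEllipse(q))
env.finish_job();print(env.state()['t'])
"
```

```text
((316.95458984375, 228.31268310546875), (60.87229537963867, 63.30904769897461), 86.08185577392578)
50 [ 501.96910477 -316.08178731   50.        ] ((316.93768310546875, 227.4677734375), (63.271602630615234, 65.89070129394531), 91.15823364257812)
56 [ 502.51941978 -314.4164237    56.        ] ((316.9368591308594, 227.42669677734375), (64.79251098632812, 67.47340393066406), 91.15924072265625)
the job is handed in; nothing more can be done
the job is handed in; nothing more can be done
```

The cap is off the canister and standing open rim down in the blue block's pocket. I let go and handed the job in at about 17 s, but got no verdict.

- **Press:** I pressed the cap along the neck until it bottomed. The force jumped from 15 to 25 N within 0.1 mm, at about 9.4 mm depth, and I held it at about 28 N while turning.
- **Turn:** The gripper turned about 71° counter-clockwise, and the torque read between moves stayed at or below 0.2 Nm. The white mark on the cap shifted about 6° in the gripper view early on, which may be slip or perspective. The cap itself therefore turned roughly 65–71°.
- **Lift:** It came off with no force left on the gripper.
- **Placing:** I lowered it gently, and it touched at about 3 N when the fingertips were 19.8 mm above the table. That is about 2 mm lower than I expected, most likely because the fingers slid slightly on the cap during the press.

**Last checks:** With the gripper lifted clear and reading no force, the pictures show the cap upright inside the pocket ring. Its centre is within about 1–2 mm of the block's. The cap's size in the picture fits resting on the pocket floor (top at 50 mm) better than sitting on the block's rim, though it measured about 4% smaller than predicted. The last pictures show the red block, knob, bottle, tape, screwdriver and mallet where they were; the spray can was not in them. Nothing was dropped or bumped.

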